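# Dress a block along the sanding fence with the push stick

## Task

Pick up the L-nosed push stick and use it to press the wooden block beside the jig against the jig's sprung sanding board; then feed the block slowly along the board, pressing lightly but steadily all the way, until it bears on the sprung stop at the right-hand end. The fence is clamped askew, so follow it by feel, never push hard, and keep the gripper off the block. Finally leave the block lined up along the board at the stop and lay the push stick flat on the bench, touching neither block nor jig, with the other things undisturbed.

Things in the scene. Friction and masses are not known exactly. Their poses are not given: they have to be found in the camera images.
- jig: Fixed wooden sanding jig, 12 mm ground board with a fence (45 mm high) on it. Origin on the bench at the entry (left) end of the sanding board. Block is fed along the jig's -y; +x points from the lane on the robot's side into the fence; z up. Block and stick slide on the bench itself. Between block and board at least 2 N counts as pressed, about 5 N is good; over 12 N between block and jig is too much.
- pivot (a point): Top of the vertical bolt about which the fence swings (a fixed point), at jig x=+45, y=0 mm, 54 mm high. The fence is clamped this time anywhere within 0.11 rad either way of straight (not measured; find it by touch): at the far end the board may lie up to 32 mm either side of the straight line.
- board_start (a point): Fixed point of the jig at x=0, y=0, 20 mm high: where the dark face of the sanding board lies when unpressed, at the entry end (true within 6 mm here). The board runs from jig y=+5 to -290 mm, heights 13 to 39 mm. It gives way towards +x against a spring, 3.5 N per mm, and bottoms hard at 4 mm (14 N).
- stop_line (a point): Middle of the face of the sprung bumper at the exit, fixed to the jig at x=-22.5, y=-295 mm, 22 mm high (it does not swing with the fence). Bumper 64 mm wide, 11 to 34 mm high, faces jig +y, gives 1 N per mm over 6 mm, then is hard. Behind it a stop arm, 39 mm high, reaches 68 mm into the lane. A block just at the stop has its centre near y=-257 mm.
- block_mid (a point): Centre of the loose wooden block to be dressed, 45 (x) x 75 (y) x 38 (z) mm, 0.06 kg, standing on the bench in the lane near the entry end of the sanding board with a gap of about 6 to 50 mm to the board. Its 75 mm y axis runs roughly along the jig's y; its +x long side goes to the board. It is larger than the offcut.
- block: The same block; origin at the centre of its underside.
- stick_grip (a point): Loose wooden push stick lying flat on the bench at the left, 26 mm high, 177 mm long, 0.09 kg; this point is the middle of the grip, 13 mm up. x points forward (feed direction), y to its left, z up. Shank 22 mm wide (y -11 to +11) from x=-101 to +22 mm; take it across its width at this point, firmly (40 N or more).
- stick: The same push stick, origin under the grip point. Heel bar (x +22 to +34, y -11 to +36 mm) pushes the block's rear end; cheek (x +34 to +76, y -11 to -1 mm) presses its outer side. Seated in the nose, the block's centre is at x=+71.5, y=+21.5 mm. An open gripper beside the fence would touch it: draw the stick 50 mm or more away from the board before letting go.
- offcut: Bystander: smaller wooden offcut block 38x60x38 mm, right of the jig. Origin under its centre.
- tape_measure: Bystander: yellow tape measure 38x97x66 mm, right. Origin under its centre.
- block_plane: Bystander: metal block plane 52x165x70 mm, front right. Origin under its centre.
- thin_offcut: Bystander: thin square wooden offcut 50x50x19 mm, left, behind the stick. Origin under its centre.
- pencil: Bystander: pencil 168 mm long, 6 mm thick, near the front edge of the bench. Origin under its centre.
Not all that is in view belongs to the job. What is shaped like the block but pink is not meant.

How it is judged:
On the way, in this order (a step that is already met when the one before it is completed fails the run):
1. the block is pressed with the push stick against the sanding board at the entry (2 N or more for 0.3 s) (y of block_mid in the frame of jig above -0.1 m and contact force between block and jig above 2 N and contact force between stick and block above 1 N), for 0.3 s.
2. pressed while fed through the first half of the board (y of block_mid in the frame of jig between -0.155 and -0.1 m and contact force between block and jig above 2 N and contact force between stick and block above 1 N), for 0.4 s.
3. pressed while fed through the second half (y of block_mid in the frame of jig between -0.215 and -0.155 m and contact force between block and jig above 2 N and contact force between stick and block above 1 N), for 0.4 s.
4. the block, still pressed, bears on the sprung stop (y of block_mid in the frame of jig below -0.256 m and contact force between block and jig above 2 N and contact force between stick and block above 1 N), for 0.2 s.
At the end, for the whole second after the job is handed in: The block stands flat and still at the stop (centre within 10 mm of just touching the bumper), at most 65 mm in front of the jig's straight line and within 0.3 rad of its direction; the stick lies flat and still on the bench, touching neither block nor jig (y of block_mid in the frame of jig below -0.247 m and x of block_mid in the frame of jig above -0.065 m and angle between the y axis of block and the y axis of jig, either way round below 0.3 rad and height (world z) of block_mid below 0.022 m and angle between each of block, stick's own z axis and vertical below 0.1 rad and linear speed of each of block, stick below 0.01 m/s and height (world z) of stick_grip below 0.017 m and contact force between stick and block below 0.05 N and contact force between stick and jig below 0.05 N).
It fails at once if the block or the stick is pushed on the jig with more than 12 N (contact force between any of block, stick and jig above 12 N).
It fails at once if the gripper or arm touches the block (contact force between any of the fingers, the arm and block above 0.5 N).
It fails at once if the block is tipped or lifted (angle between block's own z axis and vertical above 0.35 rad or height (world z) of block_mid above 0.04 m).
It fails at once if a bystander is moved more than 30 mm (distance of any of offcut, tape_measure, block_plane, thin_offcut, pencil from where it was at the start of the episode above 0.03 m).
It also fails if it takes over 72 s, if anything falls off the work surface, if the arm or the gripper's body presses on something with over 40 N, if the wrist force passes 120 N, or if a joint passes its speed limit or range.

## Robot

A 7-joint arm with a two-finger parallel gripper is mounted at the origin on a cart in front of the work surface, level with it; the furniture and walls round the work are solid. World frame = base frame: x ahead of the robot, y to its left, z up, the work surface at z = 0. Lengths are in m, angles in rad, forces in N, time in s.
With the tool pointing down it reaches from about 0.425 to 0.825 m from the base axis. Payload 3.6 kg.
Tool frame: the origin (TCP) lies between the finger pads; the fingertips stand 19 mm ahead of it and the grasp point (between the pads) is the TCP (env.tip_reach is the distance from the TCP to the fingertips, in m); z points along the fingers, y is the line along which they close (so a half turn about z gives the same grasp; the last joint's range is limited). The gripper opens to 85 mm and grips with 20 to 120 N. Pads are 22 mm wide; open, the fingers measure 114 mm over their backs; the gripper's body (76 mm by 85 mm) begins 54 mm behind the grasp point. The pads swing forward as they close: fully open they stand 13 mm farther back than shut.
Start: joints at [1.242, 0.615, -0.013, 1.423, 0.008, 1.103, -0.04], TCP at [0.193, -0.621, 0.25] pointing down, gripper open.
Joint ranges: [-3.12, 3.12], [-0.3, 2.06], [-1.34, 1.32], [0.26, 2.42], [-1.36, 4.5], [0.01, 1.98], [-2.84, 2.84]. Speed limits (rad/s): [2.79, 2.79, 3.14, 3.14, 3.14, 3.14, 3.14].

## Interface

Orientations are given as a rotation vector (axis times angle).
In Python, from bench import env, eoat, kinematics, status, vision, close_job, regions_of, spot_point gives the robot as it stands. Calls block until the motion is done:
- env.move_pose(position, orientation): joint-space move of the TCP to a pose.
- env.servo_line(position, rot=None, v=0.15): straight line of the TCP; rot=None keeps the orientation; v is the mean speed in m/s.
- env.set_joints(angles): joint-space move.
- eoat.open_gripper() and eoat.clamp(strength=None): open the fingers fully, or close them until they stop; strength is the grip in N (None keeps the last).
- env.hold(seconds).
- kinematics.inverse_kinematics(position, orientation): joint angles nearest the present ones, or None.
- status.get_obs(): the state.
- vision.read_camera(name): name is "scene" or "side" or "wrist"; returns a dict with "image" (480x640x3 uint8, red, green, blue), "depth" (480x640 float32, m along the optical axis (not along the pixel's ray), 0 where there is no reading), "intrinsics" (3x3 intrinsics, pixels), "cam_to_world" (4x4, takes a point from camera to world coordinates); the wrist camera has in their place "mount" (4x4, takes a point from camera to tool coordinates, whose origin is the TCP and whose axes are the flange's). Camera axes: x right, y down, z forward; pixel columns grow to the right and rows downward; lengths in m; the calibration is good to about 2 mm. A picture is of the moment at which its call begins: read the wrist's pose just before it.
A pose or a line that the arm cannot do raises env.MotionError and nothing moves.
- close_job(): hands the job in; it is judged then, once.
Trained networks look in a picture, given as the dict that the camera call returned (one of the last four; its "shot" number tells which), for a name from the list of things; names that differ only in an ending like _2 or _b are one class to them, and where a whole thing is asked for, a point or a joint stands for the part that bears it (a point fixed in the world has none). Each returns a list of dicts, best first, with "p" (0 to 1); they miss things now and then, are a little off and sometimes report something else, mostly with a low value. They report only what shows in the picture. A call takes as long as a camera call. They do not tell look-alikes from the thing itself.
- regions_of(target, picture): "mask" (480x640 bool, what is visible of it) and "centre" ([row, column] in pixels, amid what is visible of it).
- spot_point(target, picture): "centre" ([row, column] in pixels: a listed point, or the origin of a listed thing).
The state is a dict: "clock": time; "joint_positions": joint angles; "dq": joint speeds; "joint_torque": joint torques, N m; "eef_pos": TCP position; "orientation": TCP orientation; "force": force on the tool from outside, world axes, zero at the start; "moment": the same for the moment, N m; "width": finger opening in m; "grasp_force": force on a finger pad.
Only numpy, scipy, OpenCV 4.12 (cv2) and the standard library are available. Lean on these libraries where they do the work, as an engineer would, in place of code of your own. Each camera call takes 0.05 s, during which the arm holds its last target. There are 200 camera calls.

## Working session

There is one attempt and no reset: what is moved stays moved. The work goes in short steps, each a Python script; the robot and the scene stay as the last script left them, time stands still between calls to the robot, and variables do not carry over. Pictures are saved under pics/ and viewed, at most 10 in all, crops included, and the job is handed in when it is done.

```bash
ls; mkdir -p pics; cat > h.py <<'E'
import numpy as np, cv2
from bench import env, eoat, kinematics, status, vision, close_job, regions_of, spot_point
def w(pic,r,c,z=None):
    K=pic["intrinsics"];T=np.array(pic["cam_to_world"])
    d=np.array([(c-K[0][2])/K[0][0],(r-K[1][2])/K[1][1],1.])
    if z is None:
        dep=pic["depth"][int(round(r)),int(round(c))]
        return T[:3,:3]@(d*dep)+T[:3,3]
    dd=T[:3,:3]@d
    return T[:3,3]+dd*(z-T[2,3])/dd[2]
def save(pic,name): cv2.imwrite("pics/"+name,cv2.cvtColor(pic["image"],cv2.COLOR_RGB2BGR))
E
python3 - <<'E'
from h import *
np.set_printoptions(precision=4,suppress=True)
Z=dict(pivot=.054,board_start=.02,stop_line=.022,block_mid=.019,stick_grip=.013,stick=0,block=0,offcut=0,tape_measure=0,block_plane=0,thin_offcut=0,pencil=0,jig=0)
for n in("scene","side"):
    p=vision.read_camera(n);save(p,n+"0.png")
    print(n,np.array(p["cam_to_world"])[:3,3],p["shot"])
    for k,z in Z.items():
        for s in spot_point(k,p)[:3]:
            print(k,round(s["p"],2),np.round(s["centre"],1),w(p,*s["centre"],z))
o=status.get_obs();print(o["clock"],o["eef_pos"],o["orientation"],o["force"],o["width"])
E
```

```text
pics
scene [-0.0038  0.6608  0.8213] 1
pivot 0.55 [245.8 227.1] [0.6788 0.1016 0.054 ]
pivot 0.33 [273.1 278.8] [0.5278 0.097  0.054 ]
board_start 0.91 [267.  247.3] [0.621  0.1006 0.02  ]
stop_line 0.6 [209.2 332.5] [ 0.5913 -0.1876  0.022 ]
block_mid 0.89 [271.5 362.1] [ 0.4067 -0.046   0.019 ]
block_mid 0.7 [269.9 277.7] [0.5607 0.065  0.019 ]
stick_grip 0.88 [381.4 202. ] [0.4853 0.3676 0.013 ]
stick 0.83 [385.  204.9] [0.4831 0.3649 0.    ]
block 0.74 [273.4 282.4] [0.558  0.0531 0.    ]
offcut 0.58 [212.9 407.1] [ 0.4431 -0.3159  0.    ]
tape_measure 0.81 [181.1 370.9] [ 0.5974 -0.3821  0.    ]
tape_measure 0.58 [264.6 245.8] [0.6449 0.0828 0.    ]
block_plane 0.76 [225.7 444.8] [ 0.3411 -0.3273  0.    ]
block_plane 0.47 [384.4 201.6] [0.489  0.3678 0.    ]
thin_offcut 0.77 [349.6 143.4] [0.6393 0.3838 0.    ]
pencil 0.54 [317.5 334.7] [0.3865 0.0864 0.    ]
jig 0.78 [270.8 245.6] [ 0.6311  0.0982 -0.    ]
side [0.2065 1.235  1.2341] 2
pivot 0.68 [260.8 247.9] [0.6641 0.1072 0.054 ]
board_start 0.65 [270.5 263.7] [0.6208 0.1    0.02  ]
stop_line 0.94 [210.5 300. ] [ 0.5923 -0.1865  0.022 ]
block_mid 0.85 [253.4 344.6] [ 0.4128 -0.0337  0.019 ]
block_mid 0.64 [265.2 287.5] [0.5616 0.0599 0.019 ]
stick_grip 0.9 [358.7 282.8] [0.4813 0.3751 0.013 ]
stick 0.94 [360.1 281.4] [ 0.4864  0.3709 -0.    ]
block 0.97 [270.4 286.9] [0.5628 0.0626 0.    ]
block 0.87 [258.9 348.1] [ 0.4009 -0.0331  0.    ]
offcut 0.57 [195.7 356. ] [ 0.439  -0.3396  0.    ]
tape_measure 0.73 [175.6 317. ] [ 0.5933 -0.4138  0.    ]
block_plane 0.82 [203.9 382.6] [ 0.3453 -0.3207  0.    ]
thin_offcut 0.6 [351.9 222.7] [0.6374 0.3864 0.    ]
thin_offcut 0.41 [196.5 357.4] [ 0.4336 -0.3366  0.    ]
pencil 0.47 [286.5 345.1] [0.3856 0.0796 0.    ]
jig 0.61 [275.1 263.4] [0.6226 0.0993 0.    ]
jig 0.56 [260.8 290.5] [0.5638 0.0214 0.    ]
1.4 [ 0.1932 -0.6206  0.2503] [-3.1058 -0.4724 -0.    ] [-0.1529 -0.0581 -0.2283] 0.08555115581788805
```

View pics/scene0.png

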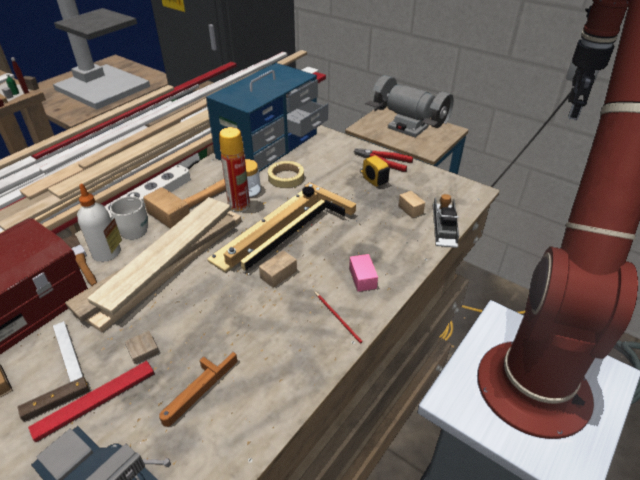

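View pics/side0.png

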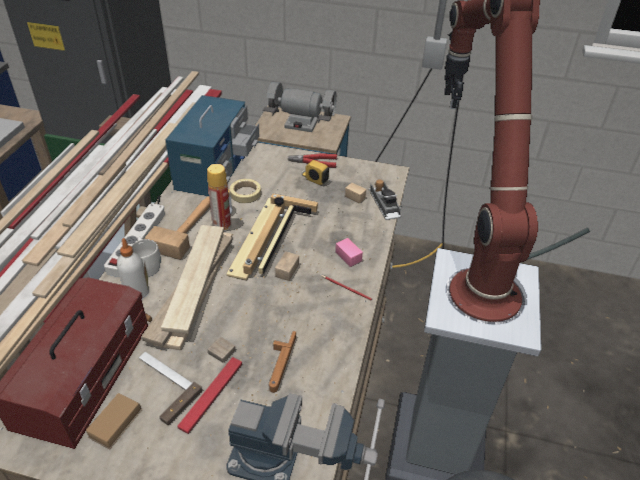

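The intended block is the wooden one at scene pixel (278,269), beside the jig's entry. The look-alikes are the pink block (363,272), the offcut right of the jig (411,204) and the thin offcut (142,347). The stick lies at (200,388), nose towards the jig. Next I'll get close views with the wrist camera.

```bash
cat >> h.py <<'E'
from scipy.spatial.transform import Rotation as Ro
def ori(yaw):  # stick/forward direction yaw (world); tool y = stick's left axis
    f=np.array([np.cos(yaw),np.sin(yaw),0]);l=np.array([-f[1],f[0],0]);z=np.array([0,0,-1.])
    return Ro.from_matrix(np.c_[np.cross(l,z),l,z]).as_rotvec()
def wrist():
    o=status.get_obs();p=vision.read_camera("wrist")
    T=np.eye(4);T[:3,:3]=Ro.from_rotvec(o["orientation"]).as_matrix();T[:3,3]=o["eef_pos"]
    p["cam_to_world"]=T@np.array(p["mount"]);return p
E
python3 - <<'E'
from h import *
np.set_printoptions(precision=4,suppress=True)
Z=dict(pivot=.054,board_start=.02,stop_line=.022,block_mid=.019,block=0,stick_grip=.013,stick=0)
y=-np.pi/2
for i,(pos,ks) in enumerate([((.50,-.05,.38),list(Z)[:5]),((.50,.30,.30),list(Z)[5:])]):
    env.move_pose(pos,ori(y)); o=status.get_obs()
    p=wrist();save(p,f"w{i}.png");np.savez(f"w{i}.npz",d=p["depth"],K=p["intrinsics"],T=p["cam_to_world"],im=p["image"])
    print(o["clock"],o["joint_positions"],o["force"],np.array(p["mount"]))
    for k in ks:
        for s in spot_point(k,p)[:2]: print(k,round(s["p"],2),np.round(s["centre"],1),w(p,*s["centre"],Z[k]))
E
```

```text
3.75 [ 0.464   0.315  -0.5622  1.608   0.1742  1.2697 -0.1308] [-0.2641 -0.3498 -0.2676] [[-0.0014 -0.9648 -0.263   0.0675]
 [ 1.     -0.0013 -0.0006  0.0004]
 [ 0.0003 -0.263   0.9648 -0.1222]
 [ 0.      0.      0.      1.    ]]
pivot 0.65 [ 69.5 457. ] [0.6676 0.1042 0.054 ]
board_start 0.6 [ 71.8 409.4] [0.6189 0.1084 0.02  ]
stop_line 0.67 [284.5 378.6] [ 0.5913 -0.1869  0.022 ]
block_mid 0.87 [189.5 250.5] [ 0.4044 -0.0427  0.019 ]
block_mid 0.69 [113.2 369.5] [0.5692 0.0583 0.019 ]
block 0.7 [186.9 251.6] [ 0.4024 -0.0412  0.    ]
block 0.59 [109.8 364.3] [0.5646 0.0644 0.    ]
5.4 [-0.1869  0.5291 -0.6338  1.5378  0.3305  1.1834 -0.8841] [-0.1148 -0.0344  0.1116] [[-0.0014 -0.9648 -0.263   0.0675]
 [ 1.     -0.0013 -0.0006  0.0004]
 [ 0.0003 -0.263   0.9648 -0.1222]
 [ 0.      0.      0.      1.    ]]
stick_grip 0.56 [144.6 298.1] [0.4789 0.3675 0.013 ]
stick 0.93 [147.2 302.5] [0.4834 0.3645 0.    ]
```

View pics/w0.png

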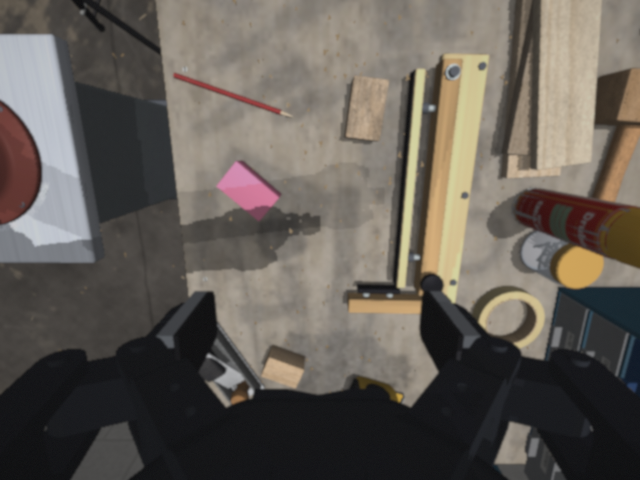

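View pics/w1.png

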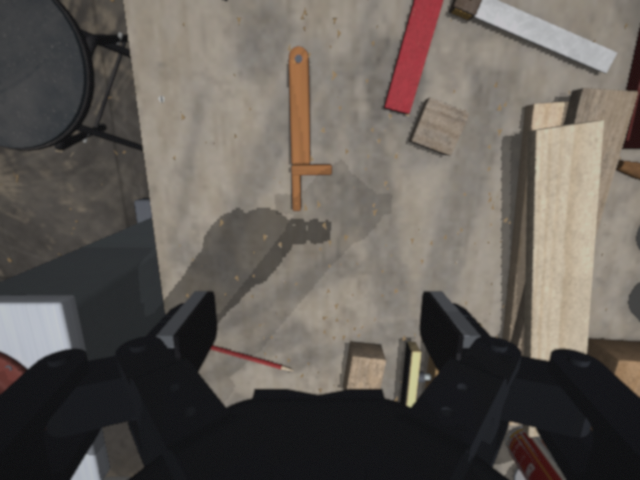

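w0 shows the block at (367,108) with its board strip from (418,70) to (402,290). The stop is at (378,290) and the pink block at (249,190). w1 shows the stick lying from (299,50) to (296,210), with its heel pointing right at (315,169). The nose points to -y, as needed. Now I'll measure these.

```bash
python3 - <<'E'
from h import *
np.set_printoptions(precision=4,suppress=True)
L=lambda i:(lambda f:dict(intrinsics=f["K"],cam_to_world=f["T"],depth=f["d"],image=f["im"]))(np.load(f"w{i}.npz"))
def xy(p,r,c,z): return np.array([w(p,a,b,z)[:2] for a,b in zip(r,c)])
p=L(1);hsv=cv2.cvtColor(p["image"],cv2.COLOR_RGB2HSV)
m=((hsv[...,0]<18)&(hsv[...,1]>120)&(hsv[...,2]>70)).astype(np.uint8);m[:30]=0;m[230:]=0;m[:,:270]=0;m[:,345:]=0
n,lab,st,c=cv2.connectedComponentsWithStats(m);k=1+np.argmax(st[1:,4]);r,c=np.where(lab==k);print(st[k])
# row-wise edges
mid=[];
for row in range(r.min(),r.max()+1):
    cc=c[r==row]; a,b=w(p,row,cc.min()-.5,.026),w(p,row,cc.max()+.5,.026)
    if row%12==0 or row in(r.min(),r.max()): print(row,a[:2],b[:2],b[0]-a[0])
    if r.min()+20<row<150: mid.append((a+b)[:2]/2)
mid=np.array(mid);f=np.polyfit(mid[:,1],mid[:,0],1);print("shank x=a*y+b",f)
print("depth top",w(p,120,300))
p=L(0)
for n,pts,z in [("plate right",[(60,489),(296,456)],.012),("fence R?",[(62,465)],.045),("board face top L",[(72,412),(288,396)],.039),("bumper",[(287,358),(287,399)],.034),("armL",[(292,348),(313,348)],.039)]:
    for q in pts: print(n,w(p,*q,z),w(p,*q))
hsv=cv2.cvtColor(p["image"],cv2.COLOR_RGB2HSV);print(hsv[170,390:450:3])
for q in [(110,367),(80,352),(80,386),(137,350),(140,380)]: print("blk",w(p,*q,.038),w(p,*q))
for q in [(75,176),(114,288)]: print("pencil",w(p,*q,.005))
E
python3 - <<'E'
import cv2
i=cv2.imread('pics/w0.png');cv2.imwrite('pics/c0.png',cv2.resize(i[40:330,330:510],None,fx=3,fy=2.05,interpolation=cv2.INTER_CUBIC))
E
```

```text
[ 289   47   42  163 2608]
47 [0.4799 0.4658] [0.483  0.4658] 0.003138932817413065
48 [0.4778 0.4649] [0.4862 0.4649] 0.00837635053513025
60 [0.4723 0.4535] [0.4913 0.4534] 0.01900604362631464
72 [0.4719 0.4419] [0.4911 0.4419] 0.019168012879376972
84 [0.4716 0.4302] [0.491  0.4301] 0.01933276646011134
96 [0.4713 0.4182] [0.4919 0.4181] 0.02058377738242112
108 [0.4721 0.406 ] [0.4918 0.4059] 0.019671008134168166
120 [0.4718 0.3936] [0.4916 0.3935] 0.019844561036097053
132 [0.4714 0.381 ] [0.4915 0.3809] 0.020021203634535467
144 [0.4722 0.3681] [0.4913 0.368 ] 0.0190787848176468
156 [0.4719 0.355 ] [0.4923 0.3549] 0.020384189848217382
168 [0.4716 0.3417] [0.5161 0.3415] 0.04457188820565133
180 [0.4724 0.3281] [0.4805 0.3281] 0.008073346491397126
192 [0.4721 0.3143] [0.4802 0.3142] 0.008148555951888126
204 [0.4717 0.3002] [0.4799 0.3002] 0.008225179857493103
209 [0.4728 0.2942] [0.4798 0.2942] 0.007077903175012501
shank x=a*y+b [-0.0012  0.4821]
depth top [0.4822 0.3935 0.026 ]
plate right [0.7238 0.1236 0.012 ] [ 0.7302  0.1266 -0.002 ]
plate right [ 0.7151 -0.2109  0.012 ] [ 0.7212 -
[... 348 characters left out ...]
9 ] [ 0.5475 -0.2103 -0.0031]
armL [ 0.5442 -0.2255  0.039 ] [ 0.5479 -0.2458  0.0001]
[[ 18  26 129]
 [ 18  27 125]
 [ 15  28  91]
 [ 15  27  75]
 [ 10  23  33]
 [ 19  43  47]
 [ 26  66 193]
 [ 29  60 212]
 [ 28  61 205]
 [ 21  41 117]
 [ 17  27  84]
 [ 17  26  68]
 [ 18  84  61]
 [ 17  99  59]
 [ 17 103 136]
 [ 17 104 179]
 [ 17 105 191]
 [ 17 106 195]
 [ 17 106 192]
 [ 17 104 187]]
blk [0.5632 0.0605 0.038 ] [0.5633 0.0605 0.0373]
blk [0.5432 0.0959 0.038 ] [0.5443 0.0979 0.0262]
blk [0.5858 0.0957 0.038 ] [0.5862 0.096  0.0359]
blk [0.5421 0.0274 0.038 ] [0.5422 0.0274 0.0369]
blk [0.5814 0.0235 0.038 ] [ 0.5885  0.0241 -0.0022]
pencil [0.3105 0.1088 0.005 ]
pencil [0.4591 0.0589 0.005 ]
```

View pics/c0.png

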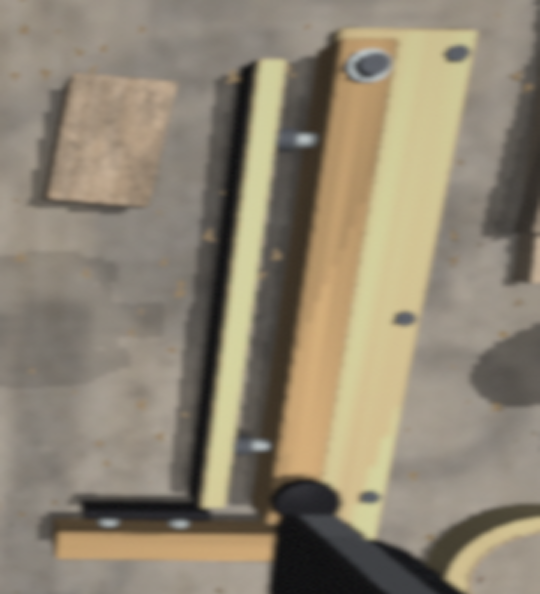

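The crop confirms the wooden block beside the board, with about a 30 mm gap and its front end swung slightly outward. The fence looks nearly straight, with a board direction about -0.026 rad in the world frame. Next I'll grasp the stick.

```bash
python3 - <<'E'
from h import *
np.set_printoptions(precision=4,suppress=True)
def ob():
    o=status.get_obs();print(round(o["clock"],2),o["eef_pos"],o["force"],o["moment"],round(o["width"],4),o["grasp_force"]);return o
O=ori(-np.pi/2)
env.move_pose((.4817,.367,.12),O)
env.servo_line((.4817,.367,.023),v=.12);ob()
eoat.clamp(90);ob()
env.servo_line((.4817,.367,.026),v=.05);ob()
psi=-np.pi/2-.026+.03
env.servo_line((.515,.20,.026),rot=ori(psi),v=.15);ob()
env.servo_line((.525,.1385,.0245),v=.1);env.hold(.2);ob()
p=wrist();save(p,"w2.png")
for s in spot_point("block_mid",p)[:2]: print(s["p"],s["centre"],w(p,*s["centre"],.019))
p=vision.read_camera("side");cv2.imwrite("pics/s2.png",cv2.resize(cv2.cvtColor(p["image"][190:350,200:380],cv2.COLOR_RGB2BGR),None,fx=3.5,fy=3.5,interpolation=cv2.INTER_CUBIC))
E
```

```text
7.3 [0.4822 0.3676 0.0239] [ 0.1106 -0.1056  0.2002] [ 0.019  -0.0007 -0.0182] 0.0852 0.0
7.91 [0.482  0.3674 0.0235] [ 0.5888 -0.4517  3.9857] [-0.0433  0.0713  0.0016] 0.0202 91.35832786560059
8.16 [0.4816 0.3667 0.0258] [-0.0453 -0.0964 -1.1827] [-0.0274  0.0229  0.0161] 0.0196 90.88000774383545
9.44 [0.5147 0.2016 0.0262] [ 0.2096  0.9335 -0.6354] [-0.017   0.0501  0.0067] 0.0201 90.8341133594513
10.42 [0.5248 0.1396 0.0246] [-0.473   0.0153 -1.5531] [ 0.0303 -0.0093  0.0359] 0.0203 90.78667759895325
0.48 [385.3, 532.0] [0.6196 0.1058 0.019 ]
```

View pics/s2.png

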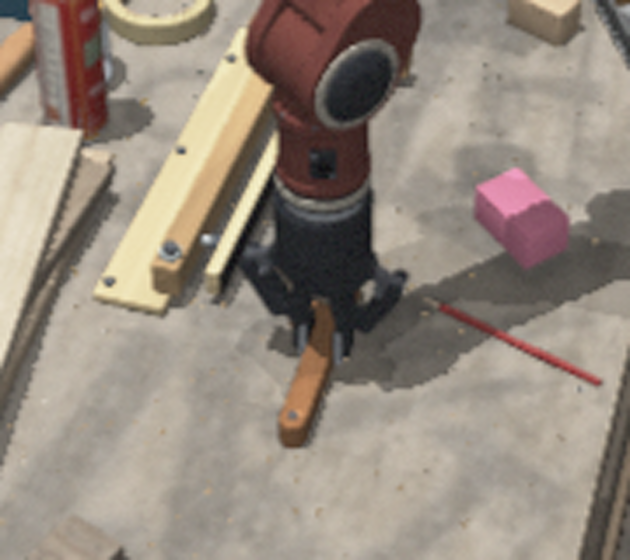

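View pics/w2.png

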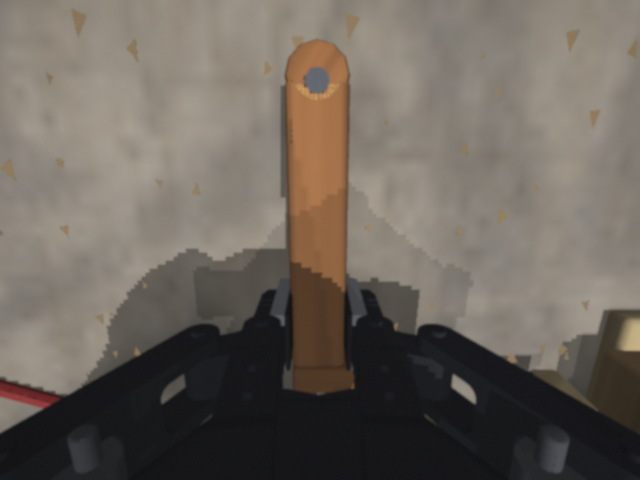

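The block is hidden here, but the stick is centred in the jaws and well held. Now I'll approach the board by feel.

```bash
cat >> h.py <<'E'
import json
def F(n=4,dt=.02):
    a=[]
    for _ in range(n): env.hold(dt); a.append(status.get_obs()["force"])
    return np.mean(a,0)
E
python3 - <<'E'
from h import *
np.set_printoptions(precision=3,suppress=True)
b=F(8);x,y,z=.525,.1385,.0245
print("bias",b,status.get_obs()["clock"])
while x<.60:
    f=F(3,.02)-b; f=F(3,.02)-b if f[0]<-1.2 else f
    o=status.get_obs();print(round(o["clock"],2),round(x,4),o["eef_pos"],f)
    if f[0]<-3.5: break
    x+=.003 if (x<.545 and f[0]>-1.) else (.0015 if f[0]>-1.2 else .0007)
    env.servo_line((x,y,z),v=.04)
json.dump(dict(b=list(b),x=x,y=y,z=z),open("st.json","w"))
E
```

```text
bias [-0.11  -0.01  -0.694] 10.7
10.75 0.525 [0.525 0.139 0.024] [ 0.129  0.135 -0.2  ]
11.05 0.528 [0.528 0.138 0.024] [0.115 0.173 0.065]
11.35 0.531 [0.531 0.139 0.024] [ 0.183 -0.467 -0.446]
11.65 0.534 [0.534 0.138 0.024] [0.221 0.097 0.296]
11.95 0.537 [0.537 0.138 0.024] [ 0.179 -0.052  0.275]
12.25 0.54 [0.54  0.138 0.024] [0.2   0.131 0.118]
12.55 0.543 [0.543 0.138 0.024] [-0.222  0.19  -0.112]
12.85 0.546 [0.546 0.139 0.025] [ 0.175  0.415 -0.227]
13.15 0.5475 [0.548 0.139 0.024] [ 0.217 -0.417  0.075]
13.45 0.549 [0.549 0.138 0.024] [ 0.107 -0.121 -0.059]
13.75 0.5505 [0.551 0.139 0.025] [ 0.363 -0.495 -0.203]
14.05 0.552 [0.552 0.139 0.024] [ 0.089  0.373 -0.126]
14.35 0.5535 [0.554 0.138 0.025] [ 0.673  0.378 -0.637]
14.65 0.555 [0.555 0.139 0.025] [ 0.308  0.431 -0.277]
14.95 0.5565 [0.557 0.139 0.024] [-0.215 -0.378 -0.549]
15.25 0.558 [0.558 0.138 0.025] [ 0.624  0.138 -0.036]
15.55 0.5595 [0.56  0.139 0.025] [ 0.327 -0.229  0.078]
15.85 0.561 [0.561 0.139 0.025] [-0.012 -0.195  0.219]
16.15 0.5625 [0.563 0.138 0.025] [0.381 0.316 0.06 ]
16.45 0.564 [0.564 0.138 0.025] [-0.09   0.502 -0.269]
16.75 0.5655 [0.566 0.138 0.025] [0.134 0.406 0.4  ]
17.05 0.567 [0.567 0.138 0.025] [ 0.203 -0.33   0.575]
17.35 0.5685 [0.569 0.138 0.025] [ 0.128 -0.26  -0.383]
17.65 0.57 [0.57  0.138 0.024] [-0.083  0.113 -0.135]
18.0 0.5715 [0.571 0.138 0.024] [-2.023 -0.188  0.777]
18.35 0.5722 [0.571 0.138 0.024] [-4.17  -1.246  1.032]
```

```bash
cat > feed.py <<'E'
from h import *
import sys
np.set_printoptions(precision=3,suppress=True)
yend,fystop,dy=float(sys.argv[1]),float(sys.argv[2]),float(sys.argv[3])
S=json.load(open("st.json"));b=np.array(S["b"]);x,y,z=S["x"],S["y"],S["z"];slope=S.get("slope",.026)
i=0;xs=S.get("xs",[]);
f=F(3)-b
while y>yend:
    e=5.0+f[0]                     # >0: press more
    x+=np.clip(.4*e/3000,-.0012,.0008)-slope*dy
    y-=dy
    env.servo_line((x,y,z),v=.04); f=F(3,.015)-b
    xs.append([y,x+f[0]/3000]);i+=1
    if len(xs)>12:
        a=np.array(xs[-25:]);slope=float(np.clip(np.polyfit(a[:,0],a[:,1],1)[0],-.14,.14))
    if i%3==0 or abs(f[0])>7.5: print(round(status.get_obs()["clock"],2),round(x,4),round(y,4),f,round(slope,3))
    if abs(f[0])>9.5:
        x-=.002; env.servo_line((x,y,z),v=.04); print("HARD",f); break
    if f[1]>fystop: print("STOP",f,x,y); break
json.dump(dict(b=list(b),x=x,y=y,z=z,slope=slope,xs=xs),open("st.json","w"))
E
python3 feed.py 0.05 4.5 .003
```

```text
19.3 0.5731 0.1295 [-0.574  0.443  0.215] 0.026
20.2 0.5749 0.1205 [-1.563  0.022  0.543] 0.026
21.1 0.5758 0.1115 [-3.793  2.397  0.356] 0.026
22.0 0.5759 0.1025 [-4.275  2.474  1.003] 0.026
22.9 0.5766 0.0935 [-4.899  3.821  0.443] -0.06
23.8 0.577 0.0845 [-5.99   4.733  1.233] -0.05
STOP [-5.99   4.733  1.233] 0.5770224788355025 0.08449999999999996
```

```bash
python3 - <<'E'
import json
S=json.load(open("st.json"));S["xs"]=S["xs"][-6:];S["slope"]=-.02;json.dump(S,open("st.json","w"))
E
sed -i 's/e=5.0+f/e=4.7+f/' feed.py
python3 feed.py 0.03 7 .003
```

```text
24.75 0.5768 0.0755 [-5.428  4.489  1.902] -0.02
25.65 0.5766 0.0665 [-5.674  4.308  0.875] -0.02
26.55 0.5762 0.0575 [-5.09   4.343  1.19 ] 0.01
27.45 0.5757 0.0485 [-5.508  4.223  1.206] 0.018
28.35 0.5754 0.0395 [-4.907  3.873  1.525] 0.022
29.25 0.575 0.0305 [-5.351  3.071  1.007] 0.026
```

```bash
python3 feed.py -0.06 7 .003
```

```text
30.5 0.5745 0.0185 [-4.991  3.611  0.393] 0.033
31.4 0.5742 0.0095 [-4.606  3.436  1.064] 0.036
32.3 0.5739 0.0005 [-4.407  3.202  0.901] 0.036
33.2 0.5737 -0.0085 [-3.986  3.757  1.212] 0.033
34.1 0.5736 -0.0175 [-4.621  2.836  1.119] 0.029
35.0 0.5735 -0.0265 [-4.728  3.357  1.51 ] 0.026
35.9 0.5733 -0.0355 [-4.293  3.646  0.927] 0.022
36.8 0.5732 -0.0445 [-4.163  3.421  1.877] 0.019
37.7 0.5731 -0.0535 [-4.601  3.611  1.608] 0.017
38.6 0.5729 -0.0625 [-5.183  4.055  1.382] 0.017
```

```bash
sed -i 's/e=4.7+f/e=4.2+f/; s/i%3==0/i%2==0/' feed.py
python3 feed.py -0.086 6.4 .0015; python3 - <<'E'
from h import *
p=vision.read_camera("scene")
for k,z in dict(block_mid=.019,block=0).items():
    for s in spot_point(k,p)[:2]: print(k,round(s["p"],2),s["centre"],w(p,*s["centre"],z))
print(status.get_obs()["eef_pos"],status.get_obs()["clock"])
E
```

```text
39.25 0.5727 -0.0655 [-4.157  3.618  1.425] 0.017
39.85 0.5726 -0.0685 [-4.76   4.204  1.391] 0.019
40.45 0.5724 -0.0715 [-4.489  3.968  1.241] 0.02
41.05 0.5723 -0.0745 [-4.541  3.577  1.023] 0.022
41.65 0.5722 -0.0775 [-4.075  4.24   1.69 ] 0.023
42.25 0.5722 -0.0805 [-3.965  4.189  1.937] 0.023
42.85 0.5722 -0.0835 [-4.513  5.207  1.687] 0.025
43.45 0.572 -0.0865 [-4.849  6.168  1.254] 0.027
block_mid 0.8 [272.0, 361.0] [ 0.4078212  -0.04318128  0.019     ]
block_mid 0.58 [216.5, 324.7] [ 0.59157616 -0.15429924  0.019     ]
block 0.69 [219.8, 326.9] [ 0.59300812 -0.16605727  0.        ]
block 0.67 [278.4, 361.8] [ 0.40477546 -0.04379868  0.        ]
[ 0.5709302  -0.08428027  0.02439157] 43.6
```

```bash
python3 - <<'E'
from h import *
np.set_printoptions(precision=3,suppress=True)
S=json.load(open("st.json"));b=np.array(S["b"]);x,y,z=S["x"],S["y"],S["z"]
env.servo_line((x,y-.001,z),v=.03);env.hold(.3);print(F(4)-b)
x-=.004;env.servo_line((x,y,z),v=.03);print(F(3)-b)
y+=.015;env.servo_line((x,y,z),v=.05);print(F(3)-b)
x-=.015;env.servo_line((x,y,z),v=.06);print(F(3)-b)
env.servo_line((.495,.035,z),rot=ori(-np.pi/2),v=.12)
env.servo_line((.495,.035,.0233),v=.03);print(F(3)-b)
eoat.open_gripper();env.hold(.2)
env.servo_line((.495,.035,.12),v=.12)
env.move_pose((.47,.10,.32),ori(-np.pi/2))
p=wrist();save(p,"w3.png");print(status.get_obs()["clock"])
for k,zz in dict(block_mid=.019,stick_grip=.013,stop_line=.022).items():
    for s in spot_point(k,p)[:2]: print(k,round(s["p"],2),s["centre"],w(p,*s["centre"],zz))
E
```

```text
[-4.791  6.929  1.701]
[-0.78   5.337 -1.286]
[ 0.371  0.016 -0.623]
[ 0.366  0.14  -0.387]
[ 0.187 -1.575  2.926]
49.675
block_mid 0.88 [374.0, 403.3] [ 0.591 -0.151  0.019]
block_mid 0.82 [305.5, 269.1] [ 0.402 -0.043  0.019]
stick_grip 0.75 [247.9, 335.6] [0.492 0.037 0.013]
stop_line 0.32 [251.6, 337.8] [0.494 0.035 0.022]
```

View pics/w3.png

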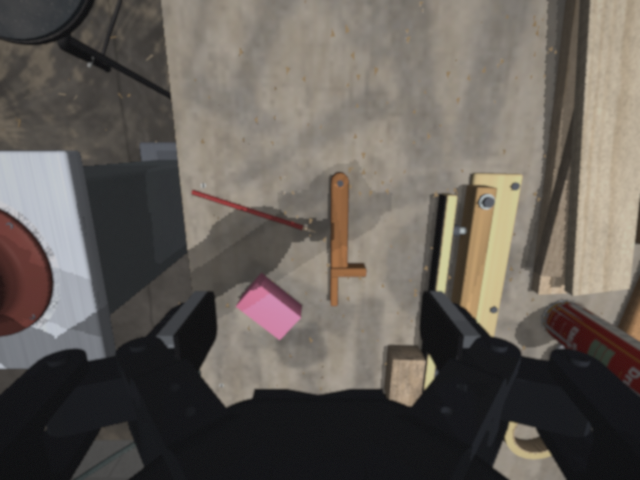

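The block sits aligned on the board at (405,375), at the stop (y ≈ -0.151, as expected). The stick lies flat and clear at (340,240), with the pencil and pink block untouched. Handing in.

```bash
python3 -c "
from h import *
print(close_job())"
```

```text
the job is handed in; nothing more can be done
None
```

The job is handed in, but no score came back: the block was fed along the board at about 4–6 N after the first few centimetres, where the press briefly dropped below 2 N while it settled, and it ended at the sprung stop with the stick laid flat and clear of block and jig.

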